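Set the spreader drive unit: range lever through the H gate, then the metering slide

ROBOT

A 7-joint arm with a two-finger parallel gripper is mounted at the origin on the work surface; the furniture and walls round the work are solid. World frame = base frame: x ahead of the robot, y to its left, z up, the work surface at z = 0. Lengths are in m, angles in rad, forces in N, time in s.
With the tool pointing down it reaches from about 0.425 to 0.875 m from the base axis. Payload 4.7 kg.
Tool frame: the origin (TCP) lies at the very end of the fingers, on their centre line; the grasp point (between the pads) lies 19 mm behind it; z points along the fingers, y is the direction in which the jaws open and shut (so a half turn about z gives the same grasp; the last joint's range is limited). The gripper opens to 87 mm and grips with 3 to 60 N. Pads are 19 mm wide; open, the fingers measure 117 mm over their backs; the gripper's body (75 mm by 190 mm) begins 51 mm behind the grasp point.
Start: joints at [-1.219, 0.321, -0.07, 1.45, 0.023, 1.371, -0.057], TCP at [0.215, 0.613, 0.223] pointing down, gripper open.
Joint ranges: [-2.86, 2.86], [-0.3, 2.09], [-1.38, 1.24], [0.06, 2.45], [-1.56, 4.7], [0.09, 2.05], [-2.69, 2.69]. Speed limits (rad/s): [2.57, 2.57, 3.14, 3.14, 3.14, 3.14, 3.14].

INTERFACE

Orientations are given as a rotation vector (axis times angle).
In Python, from bench import ctrl, get_image, camera_info gives the robot as it stands.
- The arm moves only by the tool carry_out, never from a script. Its argument "commands" is a list of rows, each an object of numbers: "tx", "ty", "tz": the shift along the tool's x, y, z in m; "rx", "ry", "rz": the turn, a rotation vector about the tool's x, y, z in rad; "jaw": the opening, from 0 (shut) to 1 (fully open). In form: [{"tx": .., "ty": .., "tz": .., "rx": .., "ry": .., "rz": .., "jaw": ..}, ...]. A call has 1 to 12 rows; each row is the pose to reach, as a shift and turn from the pose commanded when the call began, along the tool's axes at that moment; what a row does not reach only later rows make up. A row lasts 1/8 s, in which the tool goes at most 62.5 mm and 10.7 degrees, less where a joint would pass 70% of its speed; a pose out of reach is approached as far as the arm can. A call with a gripper value outside its range is refused whole. The fingers move at their own pace and stop on an object; "grip_force" is the grip in N (left out, the last holds). Time passes only in rows, so rows that repeat a pose let the fingers close. It gives the time, the measured TCP pose, the force and the opening at its end, in the units of the state.
- ctrl.get_state(): the state, without advancing time (a new reading comes with each control period).
- get_image(name): name is "side" or "top"; returns the picture (400x640x3 uint8, red, green, blue); there is no depth.
- camera_info(name): a dict with "intrinsics" (3x3 intrinsics, pixels), "k1" (the pictures are not rectified: a ray, as slopes to the right and down, at radius r is drawn at 1 + k1 r^2 times it, then the intrinsics apply), "R" (3x3) and "t" (3): a world point X has camera coordinates R X + t. Camera axes: x right, y down, z forward; pixel columns grow to the right and rows downward; lengths in m; the calibration is good to about 2 mm. A picture is of the moment at which its call begins. camera_info takes no time and is no camera call.
- ctrl.close_job(): hands the job in, once; it reports no verdict.
The state is a dict: "time": time; "joint_positions": joint angles; "qd": joint speeds; "joint_torque": joint torques, N m; "position": TCP position; "tool_rot": TCP orientation; "ft_force": force on the tool from outside, world axes, zero at the start; "torque": the same for the moment, N m; "grip_width": opening from 0.0 (shut) to 1.0 (fully open).
Only numpy, scipy, OpenCV 4.12 (cv2) and the standard library are available. Lean on these libraries where they do the work, as an engineer would, in place of code of your own. Each camera call takes 0.05 s, during which the arm holds its last target.

TASK

On the bench stands the drive unit of a grit spreader. Move its range lever out of neutral into the forward position beside the green button, fully home, without putting it into any other range; then pull the stiff metering slide open until the white line on it is level with the red pointer, and let go. Leave the piston and the bolt beside the hopper where they are.

Things in the scene. Friction and masses are not known exactly. Their poses are not given: they have to be found in the camera images.
- unit: Drive unit, fixed: steel base plate 160 x 360 x 12 mm (own x -80 to 80, y -175 to 185) with a grey shift tower (150 x 160 mm, centre y = +100, top z = 108) and, to its right, an empty steel hopper (110 x 112 mm, centre y = -45, top z = 122). Origin: at bench level; +x away from the robot ('forward'), +y left, z up; yawed up to 0.22 rad.
- knob (a point): Centre of the black ball knob (38 mm diameter) on the range lever, 215 mm above the bench when upright. The lever is a 10 mm steel rod that tilts both ways about the point pivot, 185 mm below the knob, so the knob moves on an arc.
- lever_select (a joint): Sideways tilt of the lever, rad: 0 upright, positive = knob to the unit's left. A light spring draws it to 0 (2 to 3 N at the knob). The lanes' centres lie 18 mm left and right of the plate's middle, i.e. at 0.13 to 0.30 rad (25 to 55 mm at the knob); play in a lane 2 mm each way (4.5 mm at the knob). A lane's outer wall is the end of the neutral slot.
- lever_shift (a joint): Fore-and-aft tilt of the lever, rad: 0 = neutral, positive = knob forward. Stiff friction 0.55 N m (3 N at the knob); it stays where it is left. A forward lane's end stops it at 0.25 to 0.27 (some 47 mm at the knob); in the neutral slot it can move only about 0.03 either way.
- disc_green: Green button, 20 mm diameter, 8 mm high, on the far edge of the tower's top, 64 mm forward and 50 mm to the left or to the right of the tower's middle: it marks the forward lane on its side as the one wanted. Origin at its underside.
- disc_red: Red button of the same size on the other side: it marks the forward lane not wanted.
- slide (a joint): Opening of the metering slide, m: 0 closed, grows as the slide is pulled to the unit's right (-y), up to 0.09. Sliding friction about 11 N plus 15 N s/m; it stays where it is left.
- slide_tab (a point): Point on the black upright tab by which the slide is pulled, 20 mm below the tab's top edge: the tab is 14 mm thick along the unit's y, 50 mm wide along x, its top 118 mm and its foot 65 mm above the bench. With the slide closed it stands 42 mm clear of the hopper's rim.
- slide_line (a point): Front end (towards the robot) of the white line, 3 mm wide, painted across the dark slide plate, 66 mm above the bench; it travels with the slide, along the unit's y.
- pointer_tip (a point): Tip of the red pointer (10 mm wide along the slide; this point is at the middle of its width), clamped on the front rail of the slide, somewhere to the right of the white line. The slide is set when the white line has the same y in the unit's frame as this point.
- piston: Piston, 54 mm diameter, 52 mm high, standing loose on the bench to the right of the unit, near the end of the slide's travel. Leave it alone.
- bolt_m12: Bolt, 20 x 58 x 18 mm, loose, lying on the base plate behind the hopper. Leave it alone.
- pivot (a point): Point about which the lever tilts, inside the tower, 30 mm above the bench. Over it, top at z = 114 mm, lies a 104 mm square aluminium gate plate with an H cut in it: a neutral slot across, and at each end of it a lane forward and back. The plate may sit up to 7 mm to the left or right of the tower's middle, which is not measured: see it or feel it.

How it is judged:
By the outcome, as a careful person would: the job done as asked, in the order asked, and still so for the second after the job is handed in, with the robot touching nothing.
It also fails if it takes over 69 s, if anything falls off the work surface, if the arm or the gripper's body presses on something with over 40 N, if the wrist force passes 120 N, or if a joint passes its speed limit or range.

## Working session

There is one attempt and no reset: what is moved stays moved. The work goes in short steps, Python scripts to look and compute and a tool call to move; the robot and the scene stay as the last step left them, time stands still between calls to the robot, and variables do not carry over. Pictures are saved under pics/ and viewed, and the job is handed in when it is done.

Besides the shell and the picture viewer there is one more tool, called by a JSON object that holds its "name" and its "arguments", one argument or row to a line. carry_out: Moves the arm, as the interface text tells. Its arguments: {"type":"object","properties":{"commands":{"type":"array"},"grip_force":{"type":"number"}},"required":["commands"]}

```bash
mkdir -p pics; ls; python3 - <<'E'
from bench import ctrl,get_image,camera_info
import cv2
s=ctrl.get_state(); print(s)
for n in ("side","top"):
    im=get_image(n); cv2.imwrite(f"pics/{n}0.png",im[:,:,::-1]); print(n,camera_info(n))
E
```

```text
pics
{'time': 0.0, 'joint_positions': array([-1.21892222,  0.32183618, -0.07008765,  1.45170293,  0.02261555,
        1.37078571, -0.05687379]), 'qd': array([-1.99038900e-03,  4.48837656e-04,  5.92113259e-04,  1.59648984e-03,
       -8.74438394e-04, -7.56565122e-05,  2.69248612e-04]), 'joint_torque': array([ 6.47969409e-04, -4.91300547e+01, -4.03643483e-01, -3.12522876e+01,
       -6.38059666e-02,  4.38025407e-02,  1.81812579e-04]), 'position': array([0.21526619, 0.6127215 , 0.22143896]), 'tool_rot': array([-5.27921391e-01, -3.09669924e+00,  3.03639638e-03]), 'ft_force': array([ 0.8353186 , -0.09562712,  0.37606105]), 'torque': array([ 0.03401089, -0.02561962, -0.03868854]), 'grip_width': 0.9993507877609945}
side {'intrinsics': array([[463.99437314,   0.        , 321.24297447],
       [  0.        , 463.99437314, 197.93517777],
       [  0.        ,   0.        ,   1.        ]]), 'k1': -0.05181931992839087, 'R': array([[ 0.93425047, -0.3565883 , -0.00456515],
       [-0.19977641, -0.51271831, -0.83499061],
       [ 0.29540725,  0.78100238, -0.55024525]]), 't': array([-0.44733258,  0.21067444,  0.950341  ])}
top {'intrinsics': array([[415.88613536,   0.        , 325.23369783],
       [  0.        , 415.88613536, 194.25200444],
       [  0.        ,   0.        ,   1.        ]]), 'k1': -0.06234871662719332, 'R': array([[-0.00876723, -0.99978485,  0.01879876],
       [-0.99075426,  0.0061397 , -0.13552974],
       [ 0.13538516, -0.01981317, -0.99059492]]), 't': array([-0.04319404,  0.50927251,  0.91066416])}
```

View pics/side0.png

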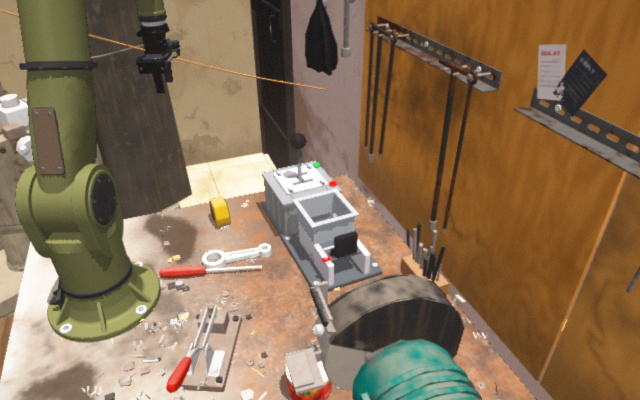

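View pics/top0.png

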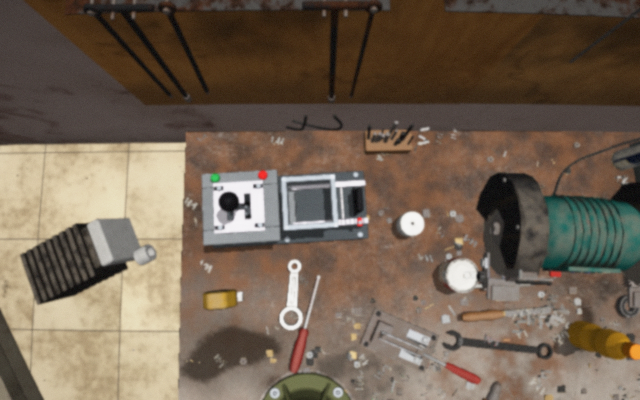

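```bash
cat > h.py <<'E'
import numpy as np,cv2
from bench import ctrl,get_image,camera_info
def ray(n,u,v):
    c=camera_info(n);K=c["intrinsics"];k=c["k1"]
    d=np.array([(u-K[0,2])/K[0,0],(v-K[1,2])/K[1,1]])
    p=cv2.undistortPoints(np.array([[[u,v]]],float),K,np.array([k,0,0,0.]))[0,0]
    R=c["R"];o=-R.T@c["t"];r=R.T@np.array([p[0],p[1],1]);return o,r/np.linalg.norm(r)
def plane(n,u,v,z):
    o,r=ray(n,u,v);return o+r*(z-o[2])/r[2]
def tri(a,b):
    o1,r1=ray("side",*a);o2,r2=ray("top",*b)
    A=np.array([r1,-r2]).T;s=np.linalg.lstsq(A,o2-o1,rcond=None)[0]
    p,q=o1+s[0]*r1,o2+s[1]*r2;return (p+q)/2,np.linalg.norm(p-q)
def proj(n,X):
    c=camera_info(n);x=c["R"]@np.asarray(X)+c["t"];s=x[:2]/x[2];s=s*(1+c["k1"]*(s@s));K=c["intrinsics"]
    return K[:2,:2]@s+K[:2,2]
def col(im,name):
    h=cv2.cvtColor(im,cv2.COLOR_RGB2HSV)
    if name=="green":m=cv2.inRange(h,(50,150,80),(75,255,255))
    else:m=cv2.inRange(h,(0,170,120),(5,255,255))|cv2.inRange(h,(175,170,120),(180,255,255))
    n,l,st,ce=cv2.connectedComponentsWithStats(m);return [(ce[i].round(1).tolist(),st[i].tolist()) for i in range(1,n) if st[i,4]>8]
E
python3 - <<'E'
from h import *
for n in("side","top"):
    im=cv2.imread(f"pics/{n}0.png")[:,:,::-1].copy()
    print(n,"green",col(im,"green"));print("red",col(im,"red"))
    x,y,w,h=(250,125,150,165) if n=="side" else (195,160,240,95)
    s=5 if n=="side" else 3
    s=3.6 if n=="side" else 3.3
    cv2.imwrite(f"pics/{n}0c.png",cv2.resize(im[y:y+h,x:x+w,::-1],None,fx=s,fy=s,interpolation=cv2.INTER_CUBIC))
E
```

```text
side green [([316.4, 164.5], [314, 163, 6, 4, 19])]
red [([332.8, 183.1], [329, 181, 8, 5, 31]), ([326.4, 258.9], [322, 256, 9, 6, 22]), ([181.6, 273.0], [160, 270, 45, 7, 235]), ([178.8, 377.5], [167, 358, 24, 34, 252]), ([294.1, 393.4], [287, 381, 19, 19, 101]), ([321.9, 392.4], [310, 382, 21, 18, 136])]
top green [([214.8, 177.4], [211, 174, 8, 7, 42])]
red [([262.4, 174.3], [259, 170, 8, 9, 51]), ([554.7, 273.4], [550, 271, 11, 5, 44])]
```

View pics/side0c.png

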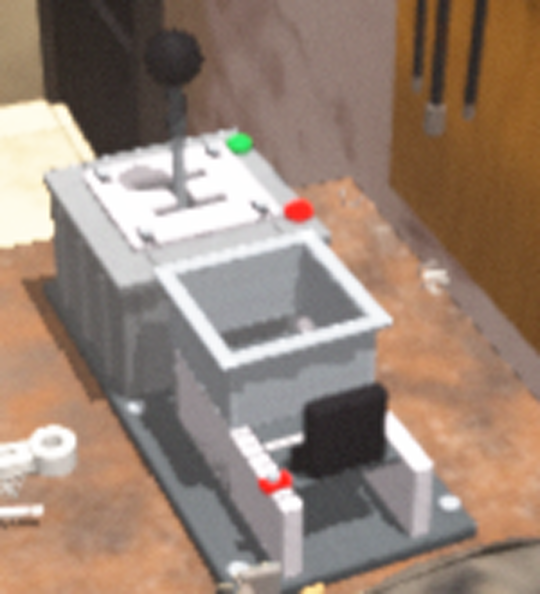

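View pics/top0c.png

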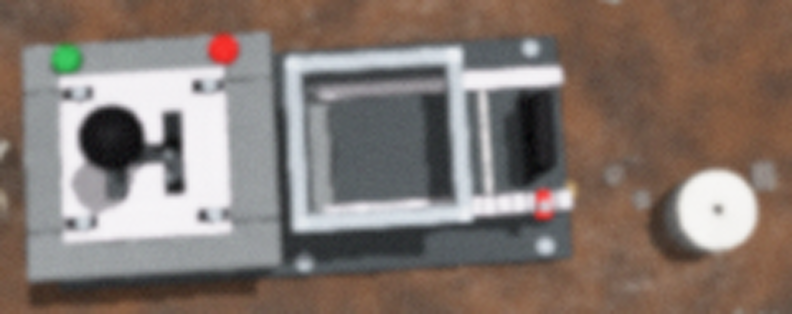

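```bash
cat >> h.py <<'E'
def blob(im,x,y,w,h,lo,hi,sat=255):
    s=im[y:y+h,x:x+w].astype(int); m=((s.max(2)>=lo)&(s.max(2)<=hi)&(s.max(2)-s.min(2)<=sat)).astype(np.uint8)
    n,l,st,ce=cv2.connectedComponentsWithStats(m);return sorted([(st[i,4],(ce[i]+[x,y]).round(1).tolist(),(st[i,:4]+[x,y,0,0]).tolist()) for i in range(1,n) if st[i,4]>15],reverse=True)[:5]
E
python3 - <<'E'
from h import *
S=cv2.imread("pics/side0.png")[:,:,::-1];T=cv2.imread("pics/top0.png")[:,:,::-1]
g=tri((316.4,164.5),(214.8,177.4));r=tri((332.8,183.1),(262.4,174.3));print("g",g,"r",r)
print(plane("top",214.8,177.4,.116),plane("top",262.4,174.3,.116),plane("side",316.4,164.2,.116),plane("side",332.8,182.5,.116))
G=plane("top",214.8,177.4,.116);Rr=plane("top",262.4,174.3,.116)
print(np.linalg.norm(G-Rr), np.arctan2(-(G-Rr)[0],(G-Rr)[1]))
print("knob side",blob(S,285,125,30,30,0,50,25));print("knob top",blob(T,215,188,40,40,0,40,25))
print("plate top",blob(T,205,175,70,65,190,255,40)); 
E
```

```text
g (array([0.53609115, 0.18553007, 0.11286681]), np.float64(0.0014564266168062018)) r (array([0.54161565, 0.08587424, 0.11266131]), np.float64(0.0005029983774661411))
[0.53482119 0.18494165 0.116     ] [0.54074814 0.085501   0.116     ] [0.5354563  0.18165622 0.116     ] [0.54083436 0.08336786 0.116     ]
0.09961712854297236 0.05953251929845471
knob side [(np.int32(58), [296.6, 144.3], [290, 139, 15, 10]), (np.int32(19), [285.6, 129.2], [285, 125, 3, 10])]
knob top [(np.int32(247), [228.6, 201.8], [220, 193, 18, 19])]
plate top [(np.int32(1732), [241.0, 206.6], [213, 180, 52, 54])]
```

```bash
python3 - <<'E'
from h import *
S=cv2.imread("pics/side0.png");T=cv2.imread("pics/top0.png")
c=lambda im,x,y,w,h,s,f:cv2.imwrite(f,cv2.resize(im[y:y+h,x:x+w],None,fx=s,fy=s,interpolation=cv2.INTER_NEAREST))
c(S,305,225,60,60,9,"pics/s_slide.png");c(T,325,175,60,60,9,"pics/t_slide.png");c(T,200,165,80,85,7,"pics/t_tow.png")
E
```

```text
(no output)
```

View pics/s_slide.png

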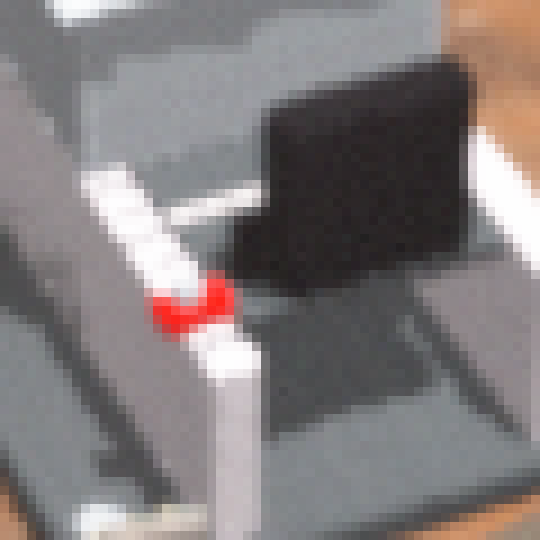

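View pics/t_slide.png

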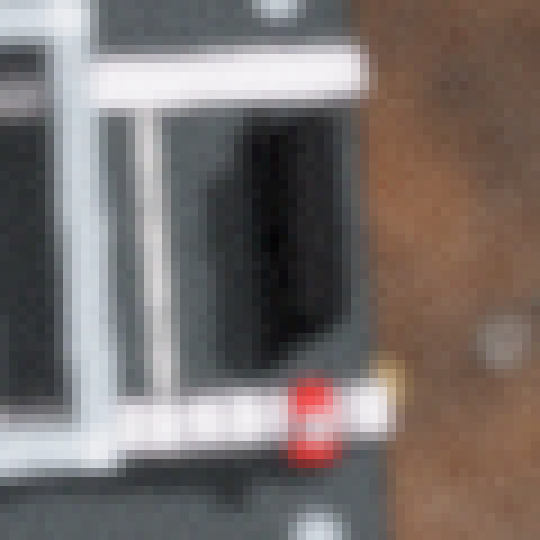

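View pics/t_tow.png

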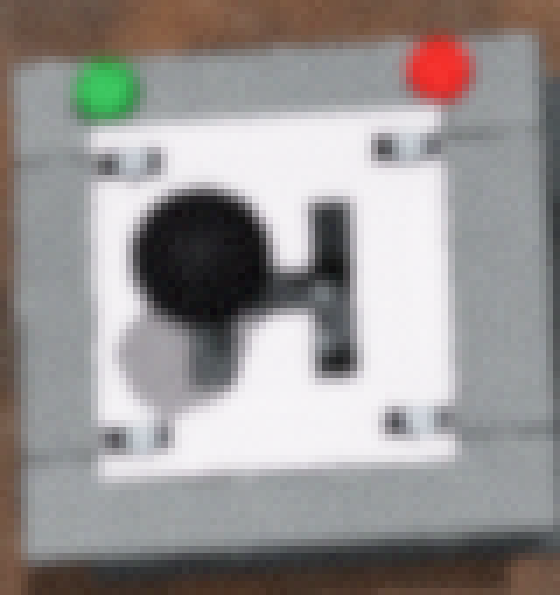

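```bash
python3 - <<'E'
from h import *
yaw=.0595;ux=np.array([np.cos(yaw),np.sin(yaw)]);uy=np.array([-ux[1],ux[0]])
k,e=tri((298,141),(228.6,201.8));print("knob",k,e, plane("top",228.6,201.8,.215))
G=plane("top",214.8,177.4,.116);R=plane("top",262.4,174.3,.116)
mid=((G+R)/2)[:2]-.064*ux; print("tower mid",mid)
O=mid-.1*uy; print("unit O",O)
U=lambda p:np.array([(p[:2]-O)@ux,(p[:2]-O)@uy]).round(4)
print("knob unit",U(k),U(plane("top",228.6,201.8,.215)))
# gate plate corners (crop px/7+200,165)
for c in [(90,128),(438,110),(455,455),(100,480)]:
    print("plate corner",U(plane("top",200+c[0]/7-.5,165+c[1]/7-.5,.114)))
for c in [(333,200),(333,375),(310,290)]: print("lane",U(plane("top",200+c[0]/7-.5,165+c[1]/7-.5,.114)))
for c in [(12,66),(540,38),(552,530),(25,560)]: print("tower corner",U(plane("top",200+c[0]/7-.5,165+c[1]/7-.5,.108)))
# slide
t=lambda a,b:(325+a/9-.5,175+b/9-.5);s=lambda a,b:(305+a/9-.5,225+b/9-.5)
print("tab top",U(plane("top",*t(345,130),.118)),U(plane("top",*t(345,320),.118)))
for a,b in [((148,110),),((165,390),)] and [(148,110),(158,250),(166,390)]: print("line",U(plane("top",*t(a,b),.066)))
for z in(.07,.08,.09): print("ptr",z,U(plane("top",*t(313,425),z)),U(plane("side",*s(195,305),z)))
print("ptr tri",tri(s(195,305),t(313,425)), "linefront side",U(plane("side",*s(170,218),.066)))
print("tab corners side",[U(plane("side",*s(*c),.118)) for c in [(268,110),(450,62),(472,75)]])
P=blob(cv2.imread("pics/top0.png")[:,:,::-1],390,205,40,40,190,255,60);print(P)
print("piston",U(plane("top",410.5,223.5,.052)))
E
```

```text
knob [0.47220068 0.13334948 0.21553747] 0.0015962365523098066 [0.47149363 0.13367442 0.215     ]
tower mid [0.47389792 0.13141557]
unit O [0.47984441 0.03159253]
knob unit [-0.0016  0.102 ] [-0.0023  0.1024]
plate corner [0.0533 0.1558]
plate corner [0.0519 0.0517]
plate corner [-0.0511  0.0517]
plate corner [-0.0516  0.1562]
lane [0.0268 0.0842]
lane [-0.0252  0.0864]
lane [0.0004 0.0921]
tower corner [0.0749 0.1802]
tower corner [0.073  0.0207]
tower corner [-0.0747  0.025 ]
tower corner [-0.0734  0.1807]
tab top [ 0.0191 -0.1567] [-0.0248 -0.1532]
line [ 0.0346 -0.1151]
line [ 0.    -0.115]
line [-0.0342 -0.1144]
ptr 0.07 [-0.0454 -0.149 ] [-0.0439 -0.1475]
ptr 0.08 [-0.046  -0.1479] [-0.0487 -0.158 ]
ptr 0.09 [-0.0466 -0.1469] [-0.0536 -0.1685]
ptr tri (array([ 0.4437427 , -0.11980189,  0.07150051]), np.float64(0.000899648087568405)) linefront side [-0.0342 -0.1126]
tab corners side [array([-0.0246, -0.1446]), array([ 0.0205, -0.146 ]), array([ 0.0228, -0.1524])]
[(np.int32(443), [412.1, 223.2], [401, 212, 23, 24])]
piston [-0.056  -0.2647]
```

```bash
cat >> h.py <<'E'
from scipy.spatial.transform import Rotation as Ro
yaw=.0595;ux=np.array([np.cos(yaw),np.sin(yaw),0]);uy=np.array([-ux[1],ux[0],0])
O=np.array([0.47984,0.03159,0])
def U(p):p=np.asarray(p)-O;return np.array([p@ux,p@uy,p[2]]).round(4)
def go(P,q=True):
    s=ctrl.get_state();R=Ro.from_rotvec(s["tool_rot"])
    W=Ro.from_matrix(np.array([-ux,uy,[0,0,-1]]).T)
    print("shift",R.inv().apply(np.asarray(P)-s["position"]).round(4),"turn",(R.inv()*W).as_rotvec().round(4),"now",U(s["position"]),"t",s["time"],"F",s["ft_force"])
E
python3 - <<'E'
from h import *
go([.472,.133,.29])
E
```

```text
shift [-0.4012 -0.3677 -0.0678] turn [-1.700e-03 -2.000e-04 -3.973e-01] now [-0.2295  0.5959  0.2216] t 0.1 F [-0.10218925 -0.48421927 -0.58318862]
```

{"name": "carry_out", "arguments": {
  "commands": [
    {"tz": -0.04,"jaw": 1},
    {"tx": -0.4012,"ty": -0.3677,"tz": -0.068,"rz": -0.397,"jaw": 1},
    {"tx": -0.4012,"ty": -0.3677,"tz": -0.068,"rz": -0.397,"jaw": 1},
    {"tx": -0.4012,"ty": -0.3677,"tz": -0.068,"rz": -0.397,"jaw": 1},
    {"tx": -0.4012,"ty": -0.3677,"tz": -0.068,"rz": -0.397,"jaw": 1},
    {"tx": -0.4012,"ty": -0.3677,"tz": -0.068,"rz": -0.397,"jaw": 1},
    {"tx": -0.4012,"ty": -0.3677,"tz": -0.068,"rz": -0.397,"jaw": 1},
    {"tx": -0.4012,"ty": -0.3677,"tz": -0.068,"rz": -0.397,"jaw": 1},
    {"tx": -0.4012,"ty": -0.3677,"tz": -0.068,"rz": -0.397,"jaw": 1},
    {"tx": -0.4012,"ty": -0.3677,"tz": -0.068,"rz": -0.397,"jaw": 1},
    {"tx": -0.4012,"ty": -0.3677,"tz": -0.068,"rz": -0.397,"jaw": 1},
    {"tx": -0.4012,"ty": -0.3677,"tz": -0.068,"rz": -0.397,"jaw": 1}
  ],
  "grip_force": 25
}}

```text
invalid input
```

```bash
python3 - <<'E'
from h import *
go([.472,.133,.196])
for n in("side","top"):
    im=get_image(n)
    x,y,w,h=(230,60,150,165) if n=="side" else (150,130,240,125)
    s=3.6 if n=="side" else 3.3
    cv2.imwrite(f"pics/{n}1.png",cv2.resize(im[y:y+h,x:x+w,::-1],None,fx=s,fy=s,interpolation=cv2.INTER_CUBIC))
E
```

```text
shift [-0.4012 -0.3676  0.0262] turn [-1.700e-03 -2.000e-04 -3.973e-01] now [-0.2295  0.5959  0.2216] t 0.1 F [-0.10218925 -0.48421927 -0.58318862]
```

View pics/side1.png

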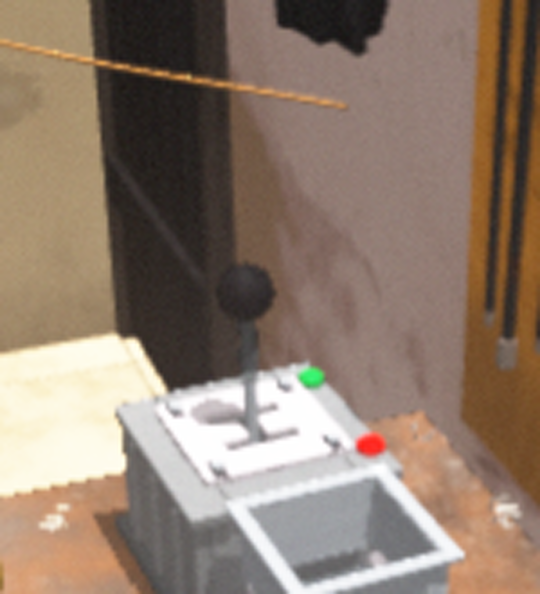

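View pics/top1.png

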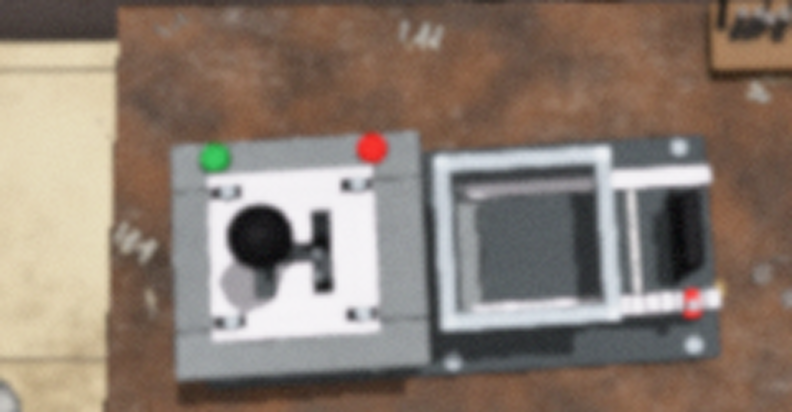

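The call was refused and the arm hasn't moved. The pictures show the unit unchanged, with the knob in the top crop at (260,237). I'll retry with every field filled in.

{"name": "carry_out", "arguments": {
  "commands": [
    {"tx": 0.0,"ty": 0.0,"tz": -0.04,"rx": 0.0,"ry": 0.0,"rz": 0.0,"jaw": 1.0}
  ],
  "grip_force": 25
}}

```text
time: 0.32
position: [0.2148, 0.6111, 0.2588]
tool_rot: [-0.528, -3.096, 0.013]
ft_force: [0.2, 2.1, 0.3]
grip_width: 1.0
```

{"name": "carry_out", "arguments": {
  "commands": [
    {"tx": -0.4012,"ty": -0.3677,"tz": -0.03,"rx": 0.0,"ry": 0.0,"rz": -0.397,"jaw": 1.0},
    {"tx": -0.4012,"ty": -0.3677,"tz": -0.03,"rx": 0.0,"ry": 0.0,"rz": -0.397,"jaw": 1.0},
    {"tx": -0.4012,"ty": -0.3677,"tz": -0.03,"rx": 0.0,"ry": 0.0,"rz": -0.397,"jaw": 1.0},
    {"tx": -0.4012,"ty": -0.3677,"tz": -0.03,"rx": 0.0,"ry": 0.0,"rz": -0.397,"jaw": 1.0},
    {"tx": -0.4012,"ty": -0.3677,"tz": -0.03,"rx": 0.0,"ry": 0.0,"rz": -0.397,"jaw": 1.0},
    {"tx": -0.4012,"ty": -0.3677,"tz": -0.03,"rx": 0.0,"ry": 0.0,"rz": -0.397,"jaw": 1.0},
    {"tx": -0.4012,"ty": -0.3677,"tz": -0.03,"rx": 0.0,"ry": 0.0,"rz": -0.397,"jaw": 1.0},
    {"tx": -0.4012,"ty": -0.3677,"tz": -0.03,"rx": 0.0,"ry": 0.0,"rz": -0.397,"jaw": 1.0},
    {"tx": -0.4012,"ty": -0.3677,"tz": -0.03,"rx": 0.0,"ry": 0.0,"rz": -0.397,"jaw": 1.0},
    {"tx": -0.4012,"ty": -0.3677,"tz": -0.03,"rx": 0.0,"ry": 0.0,"rz": -0.397,"jaw": 1.0},
    {"tx": -0.4012,"ty": -0.3677,"tz": -0.03,"rx": 0.0,"ry": 0.0,"rz": -0.397,"jaw": 1.0}
  ]
}}

```text
time: 1.7
position: [0.4717, 0.1341, 0.2924]
tool_rot: [0.094, -3.14, -0.001]
ft_force: [0.5, 0.4, 0.1]
grip_width: 1.0
```

```bash
cat >> h.py <<'E'
def snap(tag):
    for n in("side","top"):
        im=get_image(n);cv2.imwrite(f"pics/{n}{tag}_raw.png",im[:,:,::-1])
        x,y,w,h=(230,60,150,165) if n=="side" else (150,130,240,125)
        s=3.6 if n=="side" else 3.3
        cv2.imwrite(f"pics/{n}{tag}.png",cv2.resize(im[y:y+h,x:x+w,::-1],None,fx=s,fy=s,interpolation=cv2.INTER_CUBIC))
E
python3 - <<'E'
from h import *
go([.472,.133,.196]);snap("2")
E
```

```text
shift [-0.0003 -0.0012  0.0964] turn [ 0.0007 -0.0004  0.0002] now [-0.002   0.1028  0.2924] t 1.7 F [0.4981458  0.36056628 0.13380983]
```

View pics/side2.png

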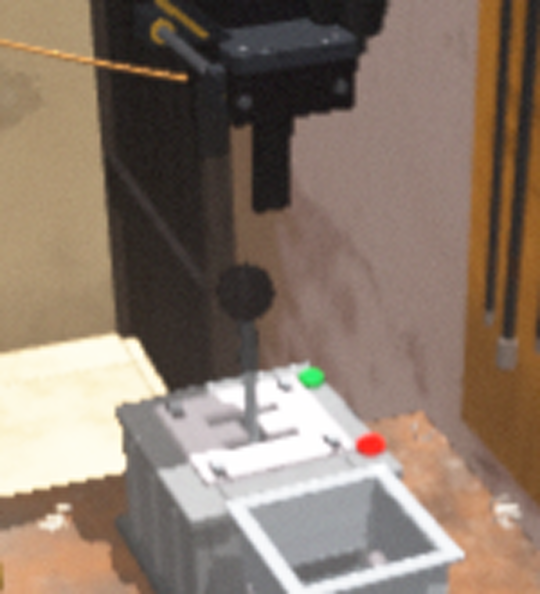

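View pics/top2.png

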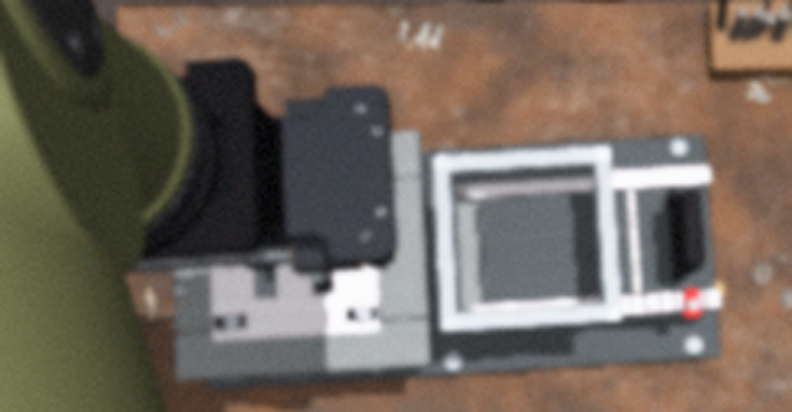

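The gripper is above the knob, which in the side crop is at (245,292) under the fingers at (271,210). The slide is still clear of the arm. Next I descend.

{"name": "carry_out", "arguments": {
  "commands": [
    {"tx": 0.0,"ty": -0.001,"tz": 0.05,"rx": 0.0,"ry": 0.0,"rz": 0.0,"jaw": 1.0},
    {"tx": 0.0,"ty": -0.001,"tz": 0.095,"rx": 0.0,"ry": 0.0,"rz": 0.0,"jaw": 1.0},
    {"tx": 0.0,"ty": -0.001,"tz": 0.095,"rx": 0.0,"ry": 0.0,"rz": 0.0,"jaw": 1.0},
    {"tx": 0.0,"ty": -0.001,"tz": 0.095,"rx": 0.0,"ry": 0.0,"rz": 0.0,"jaw": 0.6},
    {"tx": 0.0,"ty": -0.001,"tz": 0.095,"rx": 0.0,"ry": 0.0,"rz": 0.0,"jaw": 0.3},
    {"tx": 0.0,"ty": -0.001,"tz": 0.095,"rx": 0.0,"ry": 0.0,"rz": 0.0,"jaw": 0.3},
    {"tx": 0.0,"ty": -0.001,"tz": 0.095,"rx": 0.0,"ry": 0.0,"rz": 0.0,"jaw": 0.3},
    {"tx": 0.0,"ty": -0.001,"tz": 0.095,"rx": 0.0,"ry": 0.0,"rz": 0.0,"jaw": 0.3}
  ],
  "grip_force": 20
}}

```text
time: 2.8
position: [0.4723, 0.1324, 0.1978]
tool_rot: [-0.093, 3.14, 0.0]
ft_force: [-0.6, 0.2, 0.0]
grip_width: 0.519
```

```bash
python3 - <<'E'
from h import *
go([.472,.133,.196]);snap("3")
E
```

```text
shift [0.0003 0.0006 0.0018] turn [ 0.0002  0.0004 -0.0004] now [-0.0015  0.1011  0.1978] t 2.8 F [-0.58414514  0.15678611  0.02519447]
```

View pics/side3.png

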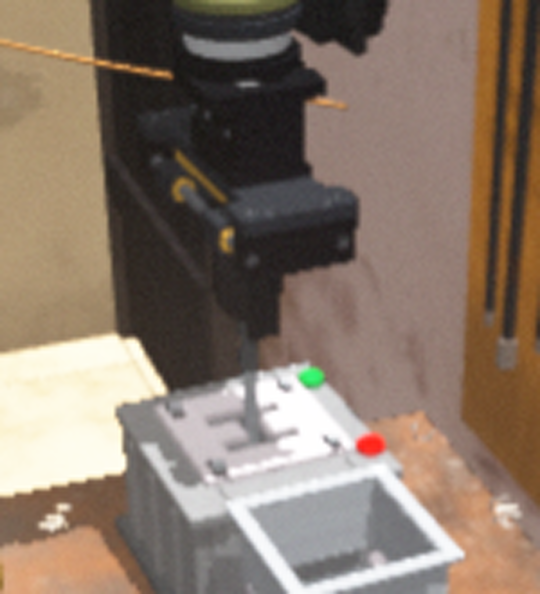

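{"name": "carry_out", "arguments": {
  "commands": [
    {"tx": 0.0,"ty": 0.0,"tz": 0.0,"rx": 0.0,"ry": 0.0,"rz": 0.0,"jaw": 0.3},
    {"tx": 0.0,"ty": 0.0,"tz": 0.0,"rx": 0.0,"ry": 0.0,"rz": 0.0,"jaw": 0.3},
    {"tx": 0.0,"ty": 0.0,"tz": 0.0,"rx": 0.0,"ry": 0.0,"rz": 0.0,"jaw": 0.3}
  ]
}}

```text
time: 3.28
position: [0.4723, 0.1326, 0.1977]
tool_rot: [-0.093, 3.14, 0.001]
ft_force: [0.1, 1.4, 0.8]
grip_width: 0.42
```

{"name": "carry_out", "arguments": {
  "commands": [
    {"tx": 0.0,"ty": 0.0084,"tz": 0.0002,"rx": 0.05,"ry": 0.0,"rz": 0.0,"jaw": 0.3},
    {"tx": 0.0,"ty": 0.0168,"tz": 0.0008,"rx": 0.1,"ry": 0.0,"rz": 0.0,"jaw": 0.3},
    {"tx": 0.0,"ty": 0.0251,"tz": 0.0019,"rx": 0.15,"ry": 0.0,"rz": 0.0,"jaw": 0.3},
    {"tx": 0.0,"ty": 0.0334,"tz": 0.0033,"rx": 0.2,"ry": 0.0,"rz": 0.0,"jaw": 0.3},
    {"tx": 0.0,"ty": 0.0334,"tz": 0.0033,"rx": 0.2,"ry": 0.0,"rz": 0.0,"jaw": 0.3}
  ]
}}

```text
time: 3.9
position: [0.4703, 0.1666, 0.1944]
tool_rot: [-0.097, 3.118, -0.314]
ft_force: [-0.1, -0.0, 3.0]
grip_width: 0.425
```

```bash
python3 - <<'E'
from h import *
s=ctrl.get_state();R=Ro.from_rotvec(s["tool_rot"]);g=s["position"]-R.apply([0,0,.019]);print("grasp",U(g),s["ft_force"],s["grip_width"]);snap("4")
E
```

```text
grasp [-0.0015  0.1391  0.213 ] [-0.11514122 -0.03556777  3.03925413] 0.4253184719651685
```

View pics/side4.png

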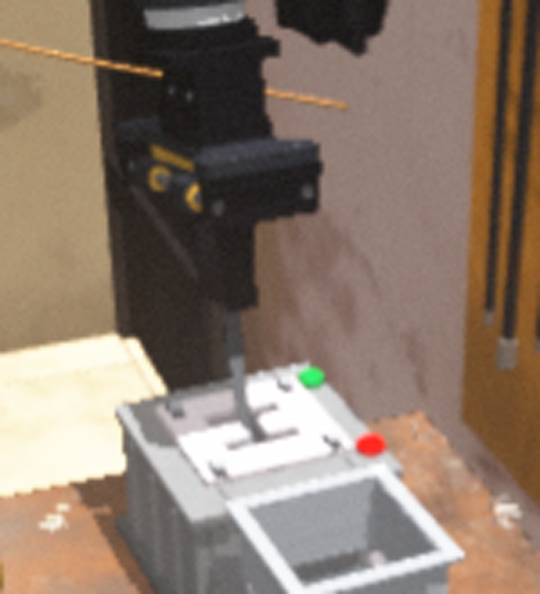

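The lever is tilting left and there's no wall force yet. I'll feel for the outer wall.

{"name": "carry_out", "arguments": {
  "commands": [
    {"tx": 0.0,"ty": 0.003,"tz": 0.0,"rx": 0.018,"ry": 0.0,"rz": 0.0,"jaw": 0.3},
    {"tx": 0.0,"ty": 0.006,"tz": 0.0001,"rx": 0.036,"ry": 0.0,"rz": 0.0,"jaw": 0.3},
    {"tx": 0.0,"ty": 0.006,"tz": 0.0001,"rx": 0.036,"ry": 0.0,"rz": 0.0,"jaw": 0.3}
  ]
}}

```text
time: 4.38
position: [0.47, 0.1719, 0.1932]
tool_rot: [-0.094, 3.111, -0.37]
ft_force: [0.2, 0.1, 5.1]
grip_width: 0.423
```

{"name": "carry_out", "arguments": {
  "commands": [
    {"tx": 0.0,"ty": 0.0025,"tz": 0.0,"rx": 0.015,"ry": 0.0,"rz": 0.0,"jaw": 0.3},
    {"tx": 0.0,"ty": 0.0025,"tz": 0.0,"rx": 0.015,"ry": 0.0,"rz": 0.0,"jaw": 0.3}
  ]
}}

```text
time: 4.62
position: [0.4698, 0.1744, 0.1926]
tool_rot: [-0.093, 3.107, -0.393]
ft_force: [-1.5, -0.3, 4.8]
grip_width: 0.425
```

{"name": "carry_out", "arguments": {
  "commands": [
    {"tx": 0.0,"ty": 0.002,"tz": 0.0,"rx": 0.012,"ry": 0.0,"rz": 0.0,"jaw": 0.3},
    {"tx": 0.0,"ty": 0.002,"tz": 0.0,"rx": 0.012,"ry": 0.0,"rz": 0.0,"jaw": 0.3}
  ]
}}

```text
time: 4.88
position: [0.4699, 0.1757, 0.1922]
tool_rot: [-0.092, 3.105, -0.413]
ft_force: [-0.3, -1.1, 6.8]
grip_width: 0.422
```

{"name": "carry_out", "arguments": {
  "commands": [
    {"tx": 0.0,"ty": 0.002,"tz": -0.0006,"rx": 0.0,"ry": 0.0,"rz": 0.0,"jaw": 0.3},
    {"tx": 0.0,"ty": 0.002,"tz": -0.0006,"rx": 0.0,"ry": 0.0,"rz": 0.0,"jaw": 0.3}
  ]
}}

```text
time: 5.12
position: [0.4698, 0.1762, 0.1921]
tool_rot: [-0.09, 3.105, -0.416]
ft_force: [0.5, -3.8, 5.5]
grip_width: 0.423
```

{"name": "carry_out", "arguments": {
  "commands": [
    {"tx": 0.0,"ty": 0.002,"tz": 0.0,"rx": 0.0,"ry": 0.0,"rz": 0.0,"jaw": 0.3},
    {"tx": 0.0,"ty": 0.002,"tz": 0.0,"rx": 0.0,"ry": 0.0,"rz": 0.0,"jaw": 0.3}
  ]
}}

```text
time: 5.38
position: [0.4698, 0.1766, 0.192]
tool_rot: [-0.088, 3.105, -0.419]
ft_force: [0.5, -7.2, 7.8]
grip_width: 0.424
```

```bash
python3 - <<'E'
from h import *
s=ctrl.get_state();R=Ro.from_rotvec(s["tool_rot"]);g=s["position"]-R.apply([0,0,.019]);print("grasp",U(g),s["ft_force"],s["torque"],s["grip_width"]);snap("5")
E
```

```text
grasp [-0.0013  0.1504  0.2103] [ 0.46351093 -7.19105958  7.80205126] [-1.47386159 -0.01889952 -0.02208223] 0.4242430983185347
```

View pics/side5.png

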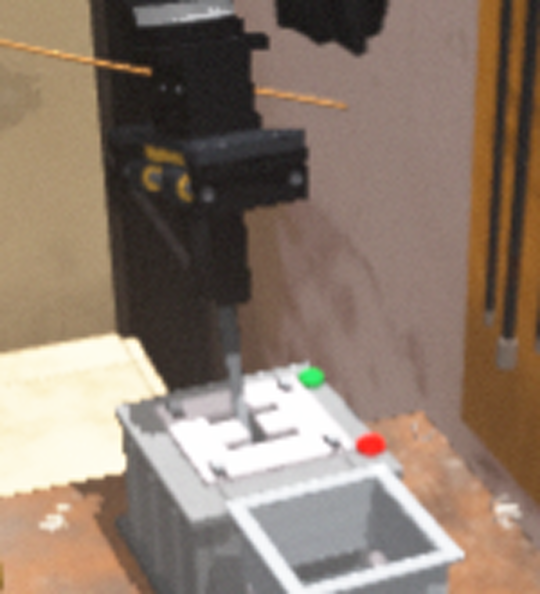

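View pics/top5.png

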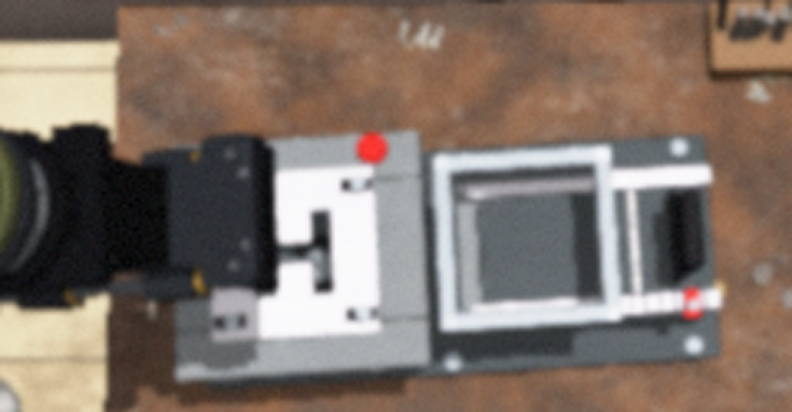

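The force rises to −7 N at knob y ≈ +49 mm, which is the outer wall and agrees with the vision prediction of 48.5 mm. I'll back off to the lane centre and then push forward.

{"name": "carry_out", "arguments": {
  "commands": [
    {"tx": 0.0,"ty": -0.006,"tz": -0.0005,"rx": 0.0,"ry": 0.0,"rz": 0.0,"jaw": 0.3},
    {"tx": 0.0,"ty": -0.006,"tz": -0.0005,"rx": 0.0,"ry": 0.0,"rz": 0.0,"jaw": 0.3},
    {"tx": -0.005,"ty": -0.006,"tz": -0.0005,"rx": 0.0,"ry": 0.0,"rz": 0.0,"jaw": 0.3},
    {"tx": -0.01,"ty": -0.006,"tz": -0.0003,"rx": 0.0,"ry": 0.0,"rz": 0.0,"jaw": 0.3},
    {"tx": -0.014,"ty": -0.006,"tz": 0.0,"rx": 0.0,"ry": 0.0,"rz": 0.0,"jaw": 0.3},
    {"tx": -0.014,"ty": -0.006,"tz": 0.0,"rx": 0.0,"ry": 0.0,"rz": 0.0,"jaw": 0.3}
  ]
}}

```text
time: 6.22
position: [0.4835, 0.1749, 0.1925]
tool_rot: [-0.092, 3.107, -0.412]
ft_force: [-3.2, -0.3, -2.1]
grip_width: 0.421
```

```bash
python3 - <<'E'
from h import *
s=ctrl.get_state();R=Ro.from_rotvec(s["tool_rot"]);g=s["position"]-R.apply([0,0,.019]);print("grasp",U(g),s["ft_force"],s["torque"],s["grip_width"])
E
```

```text
grasp [0.0122 0.1478 0.2108] [-3.24857379 -0.31799841 -2.1462225 ] [ 0.69548064  0.7241384  -0.11496601] 0.42123883655382577
```

Only friction (3 N) opposes it at 13.5 mm, which is past the 5.5 mm neutral play, so the lever is in the forward lane. I'll continue.

{"name": "carry_out", "arguments": {
  "commands": [
    {"tx": -0.006,"ty": 0.0,"tz": 0.0007,"rx": 0.0,"ry": 0.0,"rz": 0.0,"jaw": 0.3},
    {"tx": -0.012,"ty": 0.0,"tz": 0.0014,"rx": 0.0,"ry": 0.0,"rz": 0.0,"jaw": 0.3},
    {"tx": -0.018,"ty": 0.0,"tz": 0.0024,"rx": 0.0,"ry": 0.0,"rz": 0.0,"jaw": 0.3},
    {"tx": -0.024,"ty": 0.0,"tz": 0.0034,"rx": 0.0,"ry": 0.0,"rz": 0.0,"jaw": 0.3},
    {"tx": -0.028,"ty": 0.0,"tz": 0.004,"rx": 0.0,"ry": 0.0,"rz": 0.0,"jaw": 0.3},
    {"tx": -0.028,"ty": 0.0,"tz": 0.004,"rx": 0.0,"ry": 0.0,"rz": 0.0,"jaw": 0.3}
  ]
}}

```text
time: 6.98
position: [0.5119, 0.1752, 0.1889]
tool_rot: [-0.091, 3.106, -0.412]
ft_force: [-2.9, -1.9, -4.0]
grip_width: 0.423
```

{"name": "carry_out", "arguments": {
  "commands": [
    {"tx": -0.003,"ty": 0.0,"tz": 0.0007,"rx": 0.0,"ry": 0.0,"rz": 0.0,"jaw": 0.3},
    {"tx": -0.003,"ty": 0.0,"tz": 0.0007,"rx": 0.0,"ry": 0.0,"rz": 0.0,"jaw": 0.3}
  ]
}}

```text
time: 7.22
position: [0.5146, 0.1753, 0.1883]
tool_rot: [-0.092, 3.106, -0.411]
ft_force: [-4.0, -2.0, -4.1]
grip_width: 0.424
```

{"name": "carry_out", "arguments": {
  "commands": [
    {"tx": -0.003,"ty": 0.0,"tz": 0.0007,"rx": 0.0,"ry": 0.0,"rz": 0.0,"jaw": 0.3},
    {"tx": -0.003,"ty": 0.0,"tz": 0.0007,"rx": 0.0,"ry": 0.0,"rz": 0.0,"jaw": 0.3}
  ]
}}

```text
time: 7.48
position: [0.5172, 0.1754, 0.1876]
tool_rot: [-0.092, 3.107, -0.412]
ft_force: [-5.1, -2.1, -2.1]
grip_width: 0.416
```

```bash
python3 - <<'E'
from h import *
s=ctrl.get_state();R=Ro.from_rotvec(s["tool_rot"]);g=s["position"]-R.apply([0,0,.019]);print("grasp",U(g),s["ft_force"],s["torque"],s["grip_width"])
E
```

```text
grasp [0.0459 0.1463 0.206 ] [-5.079599   -2.09923622 -2.13841697] [-0.03495375  1.17936977 -0.27619123] 0.4161003450868182
```

{"name": "carry_out", "arguments": {
  "commands": [
    {"tx": -0.002,"ty": 0.0,"tz": 0.0004,"rx": 0.0,"ry": 0.0,"rz": 0.0,"jaw": 0.3},
    {"tx": -0.002,"ty": 0.0,"tz": 0.0004,"rx": 0.0,"ry": 0.0,"rz": 0.0,"jaw": 0.3}
  ],
  "grip_force": 30
}}

```text
time: 7.72
position: [0.5181, 0.1755, 0.1874]
tool_rot: [-0.092, 3.109, -0.412]
ft_force: [-8.8, -3.3, 0.1]
grip_width: 0.418
```

{"name": "carry_out", "arguments": {
  "commands": [
    {"tx": -0.002,"ty": 0.0,"tz": 0.0004,"rx": 0.0,"ry": 0.0,"rz": 0.0,"jaw": 0.3},
    {"tx": -0.002,"ty": 0.0,"tz": 0.0004,"rx": 0.0,"ry": 0.0,"rz": 0.0,"jaw": 0.3}
  ]
}}

```text
time: 7.98
position: [0.5187, 0.1756, 0.1872]
tool_rot: [-0.092, 3.112, -0.413]
ft_force: [-12.3, -3.0, 2.7]
grip_width: 0.421
```

{"name": "carry_out", "arguments": {
  "commands": [
    {"tx": -0.002,"ty": 0.0,"tz": 0.0004,"rx": 0.0,"ry": 0.0,"rz": 0.0,"jaw": 0.3},
    {"tx": -0.002,"ty": 0.0,"tz": 0.0004,"rx": 0.0,"ry": 0.0,"rz": 0.0,"jaw": 0.3}
  ]
}}

```text
time: 8.22
position: [0.5192, 0.1756, 0.187]
tool_rot: [0.093, -3.111, 0.414]
ft_force: [-17.5, -3.0, 6.6]
grip_width: 0.417
```

```bash
python3 - <<'E'
from h import *
s=ctrl.get_state();R=Ro.from_rotvec(s["tool_rot"]);g=s["position"]-R.apply([0,0,.019]);print("grasp",U(g),s["ft_force"],s["torque"],s["grip_width"]);snap("6")
E
```

```text
grasp [0.0481 0.1464 0.2053] [-17.4534858   -3.03709535   6.58905964] [-0.63476758  3.62900398 -0.96397667] 0.4168109159838738
```

View pics/side6.png

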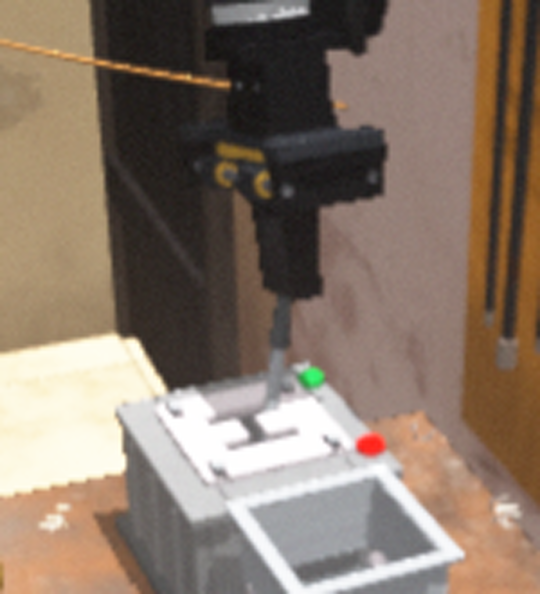

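It's on the end stop: the force climbs to −17 N and the knob has moved 49 mm forward. I'll relax, open, and withdraw along the tool axis.

{"name": "carry_out", "arguments": {
  "commands": [
    {"tx": 0.003,"ty": 0.0,"tz": -0.0005,"rx": 0.0,"ry": 0.0,"rz": 0.0,"jaw": 0.3},
    {"tx": 0.003,"ty": 0.0,"tz": -0.0005,"rx": 0.0,"ry": 0.0,"rz": 0.0,"jaw": 0.6},
    {"tx": 0.003,"ty": 0.0,"tz": -0.0005,"rx": 0.0,"ry": 0.0,"rz": 0.0,"jaw": 0.9},
    {"tx": 0.003,"ty": 0.0,"tz": -0.0005,"rx": 0.0,"ry": 0.0,"rz": 0.0,"jaw": 0.9},
    {"tx": 0.003,"ty": 0.0,"tz": -0.0005,"rx": 0.0,"ry": 0.0,"rz": 0.0,"jaw": 0.9},
    {"tx": 0.003,"ty": 0.0,"tz": -0.0005,"rx": 0.0,"ry": 0.0,"rz": 0.0,"jaw": 0.9},
    {"tx": 0.003,"ty": 0.0,"tz": -0.0005,"rx": 0.0,"ry": 0.0,"rz": 0.0,"jaw": 0.9}
  ]
}}

```text
time: 9.2
position: [0.5208, 0.1756, 0.1871]
tool_rot: [-0.092, 3.105, -0.411]
ft_force: [-0.4, 1.0, 0.9]
grip_width: 0.894
```

{"name": "carry_out", "arguments": {
  "commands": [
    {"tx": 0.0,"ty": 0.0,"tz": -0.03,"rx": 0.0,"ry": 0.0,"rz": 0.0,"jaw": 0.9},
    {"tx": 0.0,"ty": 0.0,"tz": -0.08,"rx": 0.0,"ry": 0.0,"rz": 0.0,"jaw": 0.9},
    {"tx": 0.0,"ty": 0.0,"tz": -0.13,"rx": 0.0,"ry": 0.0,"rz": 0.0,"jaw": 0.9},
    {"tx": 0.0,"ty": 0.0,"tz": -0.13,"rx": 0.0,"ry": 0.0,"rz": 0.0,"jaw": 0.9}
  ]
}}

```text
time: 9.7
position: [0.5202, 0.2115, 0.3168]
tool_rot: [-0.093, 3.099, -0.403]
ft_force: [0.6, -0.3, -1.0]
grip_width: 0.897
```

```bash
python3 - <<'E'
from h import *
go(O+(-.001)*ux+(-.1485)*uy+[0,0,.19]);snap("7")
E
```

```text
shift [ 0.0534 -0.2824  0.2055] turn [-0.2587  0.007   0.0007] now [0.051  0.1772 0.3168] t 9.7 F [ 0.6257496  -0.30251397 -0.96283015]
```

View pics/side7.png

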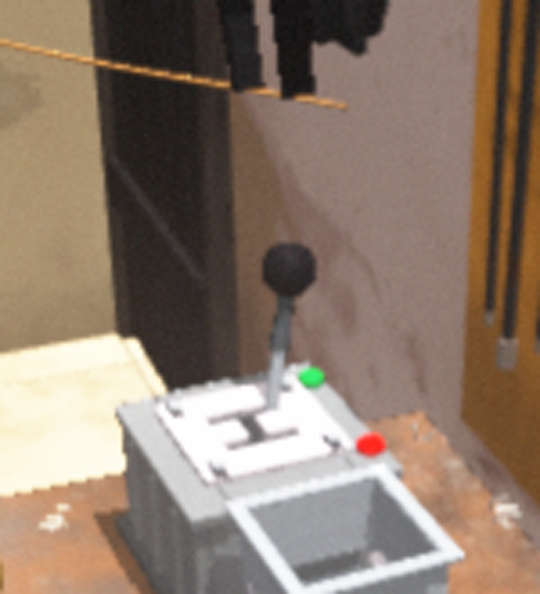

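View pics/top7.png

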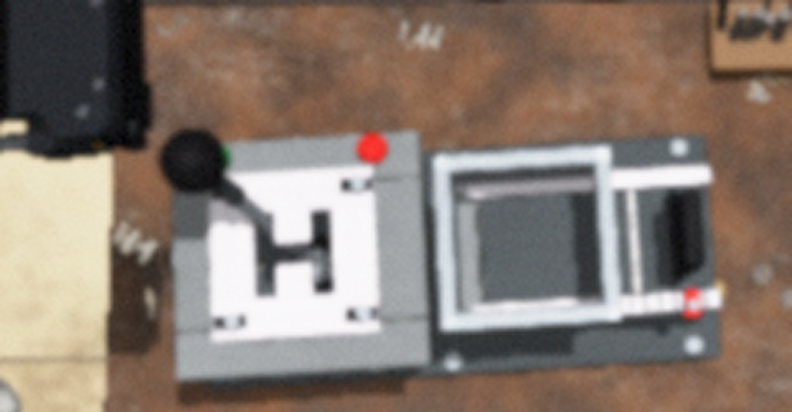

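The lever sits forward-left, with the rod at the front end of the left lane beside the green button; the knob is at (192,160) in the top crop. Next is the tab.

```bash
python3 - <<'E'
from h import *
go(O+(-.002)*ux+(-.149)*uy+[0,0,.26])
T=cv2.imread("pics/top7_raw.png")[:,:,::-1]
print(blob(T,345,182,25,35,0,36,20))
S=cv2.imread("pics/side0.png")[:,:,::-1]
print(blob(S,325,225,40,35,0,48,25))
for p in[(.025,-.143,.118),(.025,-.157,.118),(-.025,-.143,.118),(-.025,-.157,.118),(-.025,-.157,.065)]:
    X=O+p[0]*ux+p[1]*uy+[0,0,p[2]];print(p,proj("top",X).round(1),proj("side",X).round(1))
E
```

```text
shift [ 0.0515 -0.2995  0.135 ] turn [-2.626e-01  5.000e-04 -2.000e-04] now [0.0495 0.1752 0.3126] t 9.8 F [-0.23553909  0.40472107 -1.51823422]
[(np.int32(128), [355.4, 201.5], [352, 189, 9, 25])]
[(np.int32(374), [344.2, 246.7], [331, 236, 26, 22])]
(0.025, -0.143, 0.118) [356.1 186.6] [355.7 230. ]
(0.025, -0.157, 0.118) [362.7 186.2] [359.  233.8]
(-0.025, -0.143, 0.118) [357.9 210.5] [333.8 236.3]
(-0.025, -0.157, 0.118) [364.7 210. ] [336.8 240.3]
(-0.025, -0.157, 0.065) [362.  212.4] [336.4 260.5]
```

{"name": "carry_out", "arguments": {
  "commands": [
    {"tx": 0.0515,"ty": -0.2995,"tz": 0.135,"rx": -0.263,"ry": 0.0,"rz": 0.0,"jaw": 0.45},
    {"tx": 0.0515,"ty": -0.2995,"tz": 0.135,"rx": -0.263,"ry": 0.0,"rz": 0.0,"jaw": 0.45},
    {"tx": 0.0515,"ty": -0.2995,"tz": 0.135,"rx": -0.263,"ry": 0.0,"rz": 0.0,"jaw": 0.45},
    {"tx": 0.0515,"ty": -0.2995,"tz": 0.135,"rx": -0.263,"ry": 0.0,"rz": 0.0,"jaw": 0.45},
    {"tx": 0.0515,"ty": -0.2995,"tz": 0.135,"rx": -0.263,"ry": 0.0,"rz": 0.0,"jaw": 0.45},
    {"tx": 0.0515,"ty": -0.2995,"tz": 0.135,"rx": -0.263,"ry": 0.0,"rz": 0.0,"jaw": 0.45},
    {"tx": 0.0515,"ty": -0.2995,"tz": 0.135,"rx": -0.263,"ry": 0.0,"rz": 0.0,"jaw": 0.45},
    {"tx": 0.0515,"ty": -0.2995,"tz": 0.135,"rx": -0.263,"ry": 0.0,"rz": 0.0,"jaw": 0.45}
  ]
}}

```text
time: 10.8
position: [0.4863, -0.1158, 0.2594]
tool_rot: [0.096, -3.139, -0.001]
ft_force: [0.1, 0.9, 0.8]
grip_width: 0.45
```

```bash
python3 - <<'E'
from h import *
go(O+(-.002)*ux+(-.149)*uy+[0,0,.08])
snap("8")
im=cv2.imread("pics/side8_raw.png");cv2.imwrite("pics/s8.png",cv2.resize(im[150:290,250:400],None,fx=3.6,fy=3.6))
E
```

```text
shift [-0.0005 -0.0016  0.1794] turn [ 0.0007 -0.0012  0.0014] now [-0.0023 -0.1476  0.2594] t 10.8 F [0.09171722 0.85993212 0.80209822]
```

View pics/s8.png

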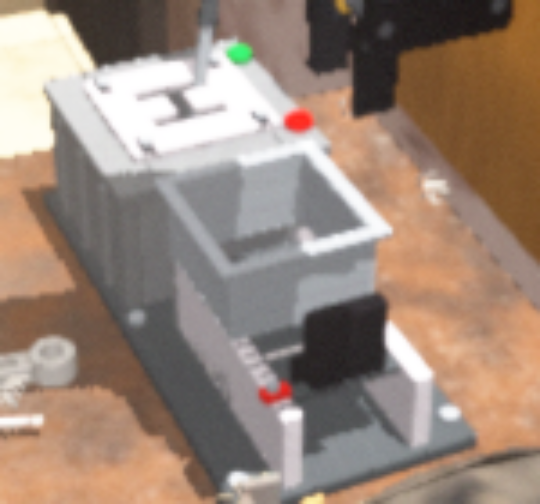

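View pics/top8.png

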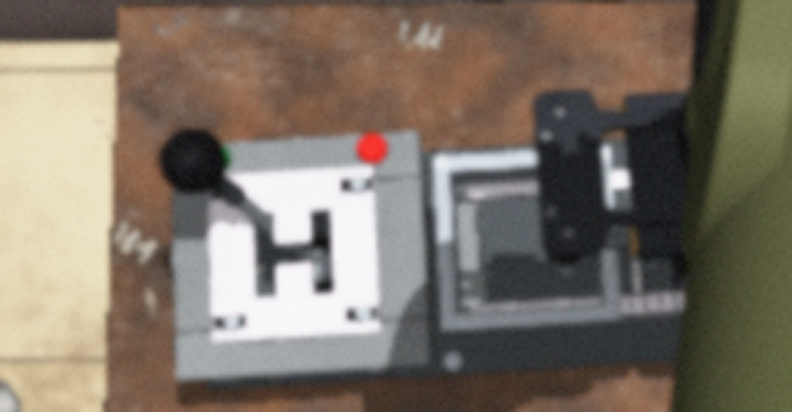

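The fingers are above the tab, which is at (345,340) in the side crop. I'll descend.

{"name": "carry_out", "arguments": {
  "commands": [
    {"tx": 0.0,"ty": -0.001,"tz": 0.06,"rx": 0.0,"ry": 0.0,"rz": 0.0,"jaw": 0.45},
    {"tx": 0.0,"ty": -0.001,"tz": 0.11,"rx": 0.0,"ry": 0.0,"rz": 0.0,"jaw": 0.45},
    {"tx": 0.0,"ty": -0.001,"tz": 0.135,"rx": 0.0,"ry": 0.0,"rz": 0.0,"jaw": 0.45},
    {"tx": 0.0,"ty": -0.001,"tz": 0.15,"rx": 0.0,"ry": 0.0,"rz": 0.0,"jaw": 0.45},
    {"tx": 0.0,"ty": -0.001,"tz": 0.165,"rx": 0.0,"ry": 0.0,"rz": 0.0,"jaw": 0.45},
    {"tx": 0.0,"ty": -0.001,"tz": 0.178,"rx": 0.0,"ry": 0.0,"rz": 0.0,"jaw": 0.45},
    {"tx": 0.0,"ty": -0.001,"tz": 0.178,"rx": 0.0,"ry": 0.0,"rz": 0.0,"jaw": 0.45}
  ]
}}

```text
time: 11.78
position: [0.4861, -0.1183, 0.0815]
tool_rot: [0.093, -3.139, -0.0]
ft_force: [0.4, 0.3, -0.4]
grip_width: 0.448
```

```bash
python3 - <<'E'
from h import *
go(O+(-.002)*ux+(-.149)*uy+[0,0,.08])
snap("9")
im=cv2.imread("pics/side9_raw.png");cv2.imwrite("pics/s9.png",cv2.resize(im[150:290,250:400],None,fx=3.6,fy=3.6))
E
```

```text
shift [-0.0006  0.001   0.0015] turn [ 0.0001 -0.0012 -0.0002] now [-0.0026 -0.15    0.0815] t 11.775 F [ 0.44914819  0.34358618 -0.40072238]
```

View pics/s9.png

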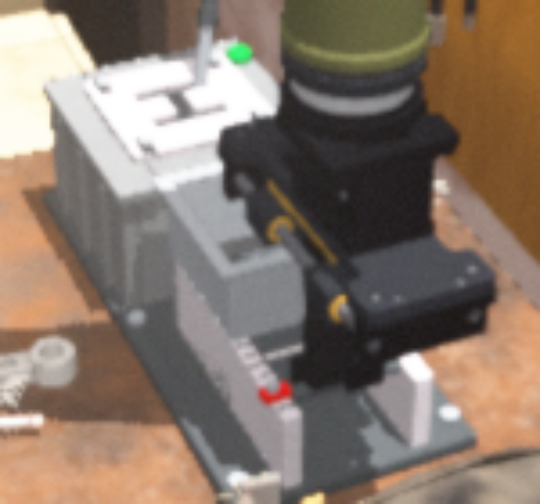

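The fingers straddle the tab and no force shows. The line front end at (285,352) and the pointer at (275,392) are still visible. I'll close.

{"name": "carry_out", "arguments": {
  "commands": [
    {"tx": 0.0,"ty": 0.0,"tz": 0.0,"rx": 0.0,"ry": 0.0,"rz": 0.0,"jaw": 0.05},
    {"tx": 0.0,"ty": 0.0,"tz": 0.0,"rx": 0.0,"ry": 0.0,"rz": 0.0,"jaw": 0.05},
    {"tx": 0.0,"ty": 0.0,"tz": 0.0,"rx": 0.0,"ry": 0.0,"rz": 0.0,"jaw": 0.05},
    {"tx": 0.0,"ty": 0.0,"tz": 0.0,"rx": 0.0,"ry": 0.0,"rz": 0.0,"jaw": 0.05},
    {"tx": 0.0,"ty": 0.0,"tz": 0.0,"rx": 0.0,"ry": 0.0,"rz": 0.0,"jaw": 0.05}
  ],
  "grip_force": 40
}}

```text
time: 12.5
position: [0.4866, -0.1157, 0.0824]
tool_rot: [0.095, -3.14, -0.006]
ft_force: [-0.3, 6.5, 3.8]
grip_width: 0.161
```

```bash
python3 - <<'E'
from h import *
# line & pointer, refine from clear initial views, using linear profile
T=cv2.imread("pics/top7_raw.png").astype(float).mean(2)
# line: per row, centroid of brightness between cols 338..350
pts=[]
for v in range(190,216):
    row=T[v,338:350];w=np.clip(row-np.percentile(row,40),0,None);w[w<.3*w.max()]=0
    u=(w*np.arange(338,350)).sum()/w.sum();p=plane("top",u,v,.066);pts.append(U(p)[:2])
pts=np.array(pts);f=np.polyfit(pts[:,0],pts[:,1],1);print("line y at front(-.036)",np.polyval(f,-.036),"slope",f[0],"resid",np.std(pts[:,1]-np.polyval(f,pts[:,0])))
for n in("side","top"):
  for k in("0","7"):
    im=cv2.imread(f"pics/{n}{k}_raw.png" if k=="7" else f"pics/{n}0.png")[:,:,::-1].astype(int)
    x,y,w,h=(315,250,20,18) if n=="side" else (352,213,15,16)
    s=im[y:y+h,x:x+w];m=np.clip(s[...,0]-s[...,1:].max(2)-40,0,None);m[m<25]=0
    v,u=np.indices(m.shape);print(n,k,(u*m).sum()/m.sum()+x,(v*m).sum()/m.sum()+y,[ (np.where((m>0).any(a))[0].min(),np.where((m>0).any(a))[0].max()) for a in(0,1)])
E
```

```text
line y at front(-.036) -0.11384006599256155 slope -0.009674172995032107 resid 0.0002498445258862436
side 0 326.2943521594684 258.77408637873754 [(np.int64(7), np.int64(15)), (np.int64(5), np.int64(12))]
side 7 326.28229027962715 258.77896138482026 [(np.int64(7), np.int64(15)), (np.int64(5), np.int64(12))]
top 0 359.0874649204864 221.2848456501403 [(np.int64(5), np.int64(10)), (np.int64(4), np.int64(13))]
top 7 359.1148497083894 221.40870345446388 [(np.int64(5), np.int64(10)), (np.int64(4), np.int64(13))]
```

```bash
python3 - <<'E'
from h import *
for z in(.068,.072,.076): print(z,U(plane("top",359.1,221.35,z)))
s=ctrl.get_state();print(U(s["position"]),s["ft_force"],s["grip_width"])
E
```

```text
0.068 [-0.0444 -0.1489  0.068 ]
0.072 [-0.0447 -0.1484  0.072 ]
0.076 [-0.0449 -0.148   0.076 ]
[-0.002  -0.1474  0.0824] [-0.34071816  6.48821913  3.7801606 ] 0.16108506955626387
```

{"name": "carry_out", "arguments": {
  "commands": [
    {"tx": 0.0,"ty": -0.004,"tz": 0.0,"rx": 0.0,"ry": 0.0,"rz": 0.0,"jaw": 0.05},
    {"tx": 0.0,"ty": -0.008,"tz": 0.0,"rx": 0.0,"ry": 0.0,"rz": 0.0,"jaw": 0.05},
    {"tx": 0.0,"ty": -0.012,"tz": 0.0,"rx": 0.0,"ry": 0.0,"rz": 0.0,"jaw": 0.05},
    {"tx": 0.0,"ty": -0.012,"tz": 0.0,"rx": 0.0,"ry": 0.0,"rz": 0.0,"jaw": 0.05}
  ]
}}

```text
time: 13.0
position: [0.4872, -0.1259, 0.0824]
tool_rot: [0.096, -3.139, -0.01]
ft_force: [-3.2, 10.7, 5.1]
grip_width: 0.157
```

{"name": "carry_out", "arguments": {
  "commands": [
    {"tx": 0.0,"ty": -0.004,"tz": 0.0,"rx": 0.0,"ry": 0.0,"rz": 0.0,"jaw": 0.05},
    {"tx": 0.0,"ty": -0.008,"tz": 0.0,"rx": 0.0,"ry": 0.0,"rz": 0.0,"jaw": 0.05},
    {"tx": 0.0,"ty": -0.012,"tz": 0.0,"rx": 0.0,"ry": 0.0,"rz": 0.0,"jaw": 0.05},
    {"tx": 0.0,"ty": -0.016,"tz": 0.0,"rx": 0.0,"ry": 0.0,"rz": 0.0,"jaw": 0.05},
    {"tx": 0.0,"ty": -0.02,"tz": 0.0,"rx": 0.0,"ry": 0.0,"rz": 0.0,"jaw": 0.05},
    {"tx": 0.0,"ty": -0.02,"tz": 0.0,"rx": 0.0,"ry": 0.0,"rz": 0.0,"jaw": 0.05}
  ]
}}

```text
time: 13.75
position: [0.4883, -0.1459, 0.0824]
tool_rot: [0.096, -3.139, -0.01]
ft_force: [-1.4, 9.6, 5.3]
grip_width: 0.157
```

```bash
python3 - <<'E'
from h import *
s=ctrl.get_state();print(U(s["position"]),s["ft_force"],s["grip_width"])
snap("10")
im=cv2.imread("pics/side10_raw.png");cv2.imwrite("pics/s10.png",cv2.resize(im[210:290,290:390],None,fx=6,fy=6,interpolation=cv2.INTER_CUBIC))
E
```

```text
[-0.0021 -0.1776  0.0824] [-1.4477279   9.5993018   5.34806774] 0.15686120509699875
```

View pics/s10.png

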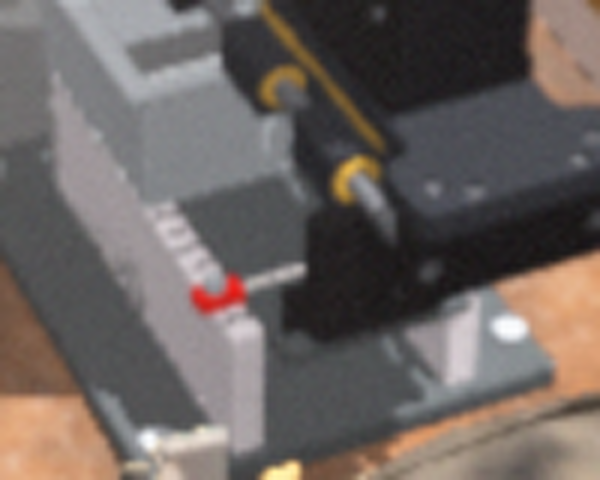

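View pics/top10.png

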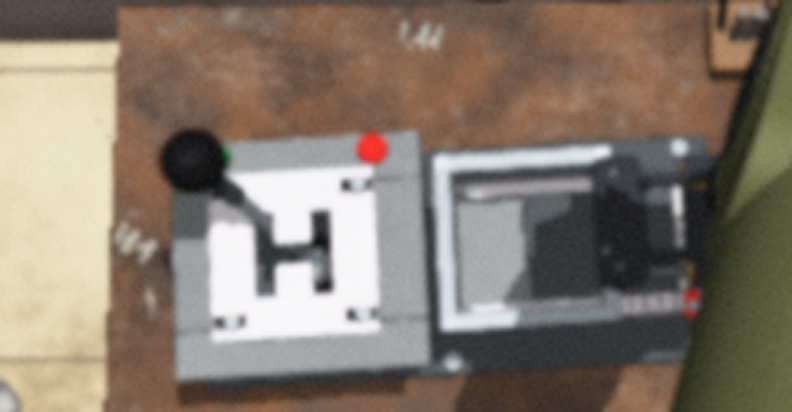

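The side crop shows the white line (from (245,285) to (305,268)) almost level with the pointer at (218,292). I've pulled 30.2 mm of the estimated 34.8 mm. I'll do the remainder, release and measure from a clear view.

{"name": "carry_out", "arguments": {
  "commands": [
    {"tx": 0.0,"ty": -0.002,"tz": 0.0,"rx": 0.0,"ry": 0.0,"rz": 0.0,"jaw": 0.05},
    {"tx": 0.0,"ty": -0.0045,"tz": 0.0,"rx": 0.0,"ry": 0.0,"rz": 0.0,"jaw": 0.05},
    {"tx": 0.0,"ty": -0.0045,"tz": 0.0,"rx": 0.0,"ry": 0.0,"rz": 0.0,"jaw": 0.05},
    {"tx": 0.0,"ty": -0.0045,"tz": 0.0,"rx": 0.0,"ry": 0.0,"rz": 0.0,"jaw": 0.05}
  ]
}}

```text
time: 14.35
position: [0.4886, -0.1501, 0.0824]
tool_rot: [0.096, -3.139, -0.011]
ft_force: [-2.6, 10.0, 6.0]
grip_width: 0.157
```

```bash
python3 - <<'E'
from h import *
s=ctrl.get_state();print(U(s["position"]),s["ft_force"],s["grip_width"])
E
```

```text
[-0.0021 -0.1819  0.0824] [-2.62405952  9.9733893   5.95233455] 0.15667296982698384
```

{"name": "carry_out", "arguments": {
  "commands": [
    {"tx": 0.0,"ty": 0.0035,"tz": 0.0,"rx": 0.0,"ry": 0.0,"rz": 0.0,"jaw": 0.05},
    {"tx": 0.0,"ty": 0.0035,"tz": 0.0,"rx": 0.0,"ry": 0.0,"rz": 0.0,"jaw": 0.05}
  ]
}}

```text
time: 14.6
position: [0.4885, -0.1501, 0.0824]
tool_rot: [-0.094, 3.14, 0.003]
ft_force: [-0.7, 4.3, 4.8]
grip_width: 0.158
```

{"name": "carry_out", "arguments": {
  "commands": [
    {"tx": 0.0,"ty": 0.0,"tz": 0.0,"rx": 0.0,"ry": 0.0,"rz": 0.0,"jaw": 0.4},
    {"tx": 0.0,"ty": 0.0,"tz": 0.0,"rx": 0.0,"ry": 0.0,"rz": 0.0,"jaw": 0.4},
    {"tx": 0.0,"ty": 0.0,"tz": 0.0,"rx": 0.0,"ry": 0.0,"rz": 0.0,"jaw": 0.4},
    {"tx": 0.0,"ty": 0.0,"tz": -0.05,"rx": 0.0,"ry": 0.0,"rz": 0.0,"jaw": 0.4},
    {"tx": 0.0,"ty": 0.0,"tz": -0.1,"rx": 0.0,"ry": 0.0,"rz": 0.0,"jaw": 0.4},
    {"tx": 0.0,"ty": 0.0,"tz": -0.16,"rx": 0.0,"ry": 0.0,"rz": 0.0,"jaw": 0.4},
    {"tx": 0.0,"ty": -0.05,"tz": -0.16,"rx": 0.0,"ry": 0.0,"rz": 0.0,"jaw": 0.4},
    {"tx": 0.0,"ty": -0.11,"tz": -0.16,"rx": 0.0,"ry": 0.0,"rz": 0.0,"jaw": 0.4},
    {"tx": 0.0,"ty": -0.17,"tz": -0.16,"rx": 0.0,"ry": 0.0,"rz": 0.0,"jaw": 0.4},
    {"tx": 0.0,"ty": -0.17,"tz": -0.16,"rx": 0.0,"ry": 0.0,"rz": 0.0,"jaw": 0.4}
  ]
}}

```text
time: 15.85
position: [0.496, -0.3274, 0.2417]
tool_rot: [0.078, -3.138, 0.007]
ft_force: [0.1, -0.2, -0.1]
grip_width: 0.402
```

```bash
python3 - <<'E'
from h import *
snap("11")
im=cv2.imread("pics/side11_raw.png");cv2.imwrite("pics/s11.png",cv2.resize(im[210:290,290:390],None,fx=6,fy=6,interpolation=cv2.INTER_CUBIC))
im=cv2.imread("pics/top11_raw.png");cv2.imwrite("pics/t11.png",cv2.resize(im[170:250,325:425],None,fx=6,fy=6,interpolation=cv2.INTER_CUBIC))
E
```

```text
(no output)
```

View pics/s11.png

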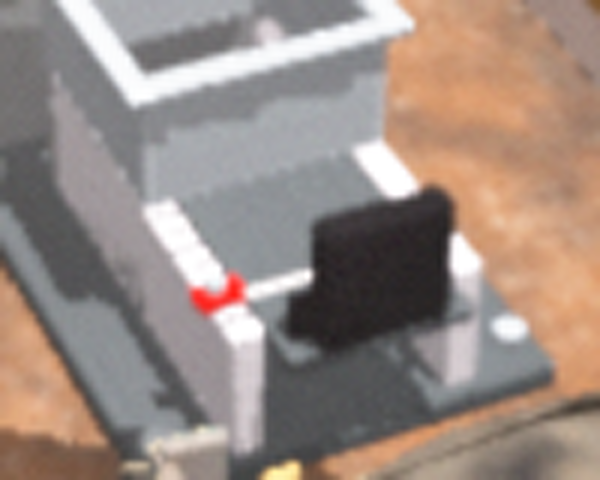

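View pics/t11.png

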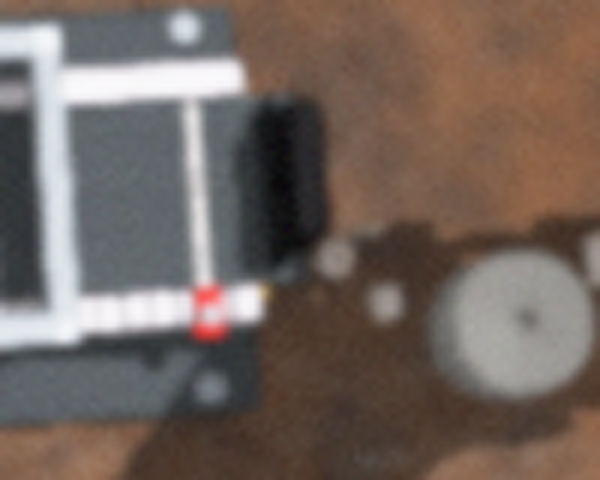

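The top crop shows the line's front end at (207,280) meeting the pointer, which is centred at (210,313). I'll measure it.

```bash
cat > m.py <<'E'
from h import *
def meas(im):
    T=im.astype(float).mean(2);pts=[]
    for v in range(189,215):
        row=T[v,350:363];w=np.clip(row-np.percentile(row,50),0,None);w[w<.35*w.max()]=0
        k=w.argmax();w[:max(0,k-2)]=0;w[k+3:]=0
        u=(w*np.arange(350,363)).sum()/w.sum();pts.append(U(plane("top",u,v,.066))[:2])
    pts=np.array(pts);f=np.polyfit(pts[:,0],pts[:,1],1);res=np.std(pts[:,1]-np.polyval(f,pts[:,0]))
    s=im[213:229,352:367].astype(int);m=np.clip(s[...,0]-s[...,1:].max(2)-40,0,None);m[m<25]=0
    v,u=np.indices(m.shape);pu,pv=(u*m).sum()/m.sum()+352,(v*m).sum()/m.sum()+213
    out=[]
    for z in(.068,.072,.076):
        p=U(plane("top",pu,pv,z));out.append(round(1e3*(np.polyval(f,p[0])-p[1]),2))
    return out,f[0].round(4),res.round(5),(pu.round(2),pv.round(2))
E
python3 - <<'E'
from m import *
print(meas(cv2.imread("pics/top11_raw.png")[:,:,::-1]))
for i in range(3):print(meas(get_image("top")))
# side: line direction extrapolated, project predicted
def sideline(im):
    g=im.astype(float).mean(2);pts=[]
    for u in range(332,341):
        c=g[252:264,u];w=np.clip(c-np.percentile(c,50),0,None);w[w<.4*w.max()]=0
        pts.append(((w*np.arange(252,264)).sum()/w.sum()))
    return pts
im=cv2.imread("pics/side11_raw.png")[:,:,::-1]
for u,v in zip(range(332,341),sideline(im)):print(u,round(v,2),U(plane("side",u,v,.066)))
for z in (.068,.07,.072,.074):print(z,U(plane("side",326.3,258.8,z)))
E
```

```text
([np.float64(0.49), np.float64(0.09), np.float64(-0.41)], np.float64(-0.0094), np.float64(0.00016), (np.float64(359.15), np.float64(221.95)))
([np.float64(0.33), np.float64(-0.16), np.float64(-0.56)], np.float64(-0.0071), np.float64(0.00018), (np.float64(359.14), np.float64(221.92)))
([np.float64(0.33), np.float64(-0.06), np.float64(-0.56)], np.float64(-0.0071), np.float64(0.0002), (np.float64(359.16), np.float64(221.95)))
([np.float64(0.14), np.float64(-0.26), np.float64(-0.66)], np.float64(-0.0044), np.float64(0.00016), (np.float64(359.14), np.float64(222.0)))
332 259.41 [-0.0323 -0.1512  0.066 ]
333 257.87 [-0.0284 -0.1477  0.066 ]
334 257.49 [-0.026  -0.1475  0.066 ]
335 257.13 [-0.0236 -0.1473  0.066 ]
336 256.96 [-0.0215 -0.1477  0.066 ]
337 256.78 [-0.0194 -0.1481  0.066 ]
338 256.18 [-0.0167 -0.1472  0.066 ]
339 255.99 [-0.0145 -0.1475  0.066 ]
340 255.86 [-0.0124 -0.148   0.066 ]
0.068 [-0.0432 -0.1467  0.068 ]
0.07 [-0.0442 -0.1488  0.07  ]
0.072 [-0.0451 -0.1509  0.072 ]
0.074 [-0.0461 -0.153   0.074 ]
```

The line is level with the pointer to within about 0.5 mm. Last check is the lever and the piston.

```bash
python3 - <<'E'
from h import *
for k in("7","11"):
    T=cv2.imread(f"pics/top{k}_raw.png")[:,:,::-1];b=blob(T,195,165,28,28,0,45,25);print(b[0])
    print(U(plane("top",*b[0][1],.206)))
T0=cv2.imread("pics/top0.png").astype(int);T1=cv2.imread("pics/top11_raw.png").astype(int)
g=lambda T:blob(T[:,:,::-1],385,200,50,50,130 if T is T1 else 190,255,60)
print(g(T0)[:2],g(T1)[:2])
s=ctrl.get_state();print(s["ft_force"],s["time"])
im=cv2.imread("pics/top11_raw.png");cv2.imwrite("pics/t12.png",im)
E
```

```text
(np.int32(286), [208.6, 179.0], [199, 170, 20, 19])
[0.0443 0.1401 0.206 ]
(np.int32(284), [208.5, 178.9], [199, 170, 19, 19])
[0.0445 0.1403 0.206 ]
[(np.int32(443), [412.1, 223.2], [401, 212, 23, 24])] [(np.int32(414), [411.4, 223.5], [400, 213, 23, 23]), (np.int32(69), [417.4, 246.3], [411, 242, 13, 8])]
[-0.10482938  0.82739905  0.57309384] 16.1
```

View pics/t12.png

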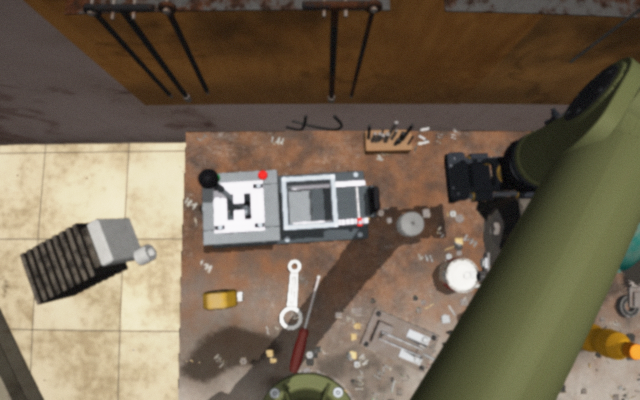

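```bash
python3 -c "
from bench import ctrl
print(ctrl.close_job())"
```

```text
the job is handed in; nothing more can be done
None
```

The lever is in the forward position beside the green button, and the slide is open with its white line level with the red pointer. I handed the job in at about 16 s of the 69 s allowed.

- **Lever:** I tilted the knob left along the neutral slot until I felt the outer wall, about 49 mm out (pictures predicted 48.5 mm). I backed off into the lane and pushed forward to the end stop, where the force climbed to 17 N. I let go while still pressing lightly forward. The knob was in the same place in pictures before and after the slide work. It stands about 46.5 mm forward of neutral, which fits the lane's end; this picture check is good to about 1 mm.
- **Slide:** I pulled the tab 34.5 mm, relaxed the pull and released it. In four later top views the line was within about 0.5 mm of the pointer. The remaining doubt is mostly the pointer's height. The side view agreed to 1–3 mm, but it is far more sensitive to that height.
- **Piston and bolt:** The piston stayed put: its outline shifted by less than 1 px, and the arm's shadow fell on it in the second picture. I never saw the bolt clearly in a picture, so I did not check it, but the gripper did not go near it.
- **Disagreement:** The unit's yaw came out as 0.060 rad from the buttons and about 0.050 rad from the line and the tower's edges. This makes only about 0.1 mm difference at the pointer.
- **Refused call:** One early move call was refused because some fields were missing; the arm did not move.

At the end the gripper was clear of everything, with forces near zero.

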